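# Close the hood of the loaded specimen chamber

## Robot

A 7-joint arm with a two-finger parallel gripper is mounted at the origin on the work surface. World frame = base frame: x ahead of the robot, y to its left, z up, the work surface at z = 0. Lengths are in m, angles in rad, forces in N, time in s.
With the tool pointing down it reaches from about 0.4 to 0.85 m from the base axis. Payload 4.5 kg.
Tool frame: the origin (TCP) lies at the very end of the fingers, on their centre line; the grasp point (between the pads) lies 19 mm behind it (r.pinch_z is the distance from the TCP to the grasp point, in m); z points along the fingers, y is the line along which they close (so a half turn about z gives the same grasp; the last joint's range is limited). The gripper opens to 88 mm and grips with 3 to 60 N. Pads are 18 mm wide; open, the fingers measure 123 mm over their backs; the gripper's body (75 mm by 187 mm) begins 45 mm behind the grasp point.
Start: joints at [-1.202, 0.689, -0.195, 1.565, 0.157, 0.902, -0.215], TCP at [0.205, 0.59, 0.239] pointing down, gripper open.
Joint ranges: [-3.01, 3.01], [-0.46, 2.08], [-1.47, 1.51], [0.13, 2.56], [-1, 4.14], [0.04, 2.09], [-2.66, 2.66]. Speed limits (rad/s): [2.57, 2.57, 3.14, 3.14, 3.14, 3.14, 3.14].

## Interface

Orientations are given as a unit quaternion [x, y, z, w].
In Python, from plant import r, cams gives the robot as it stands.
- The arm moves only by the shell command python3 -m pendant 'ROWS' [FORCE]. ROWS is JSON, a list of rows, each a list of 3 entries, a list of its own where there are three numbers: the closure, from -1 (fully open) to 1 (shut), then the shift along the tool's x, y, z in mm, then the turn, a rotation vector about the tool's x, y, z in degrees. A call has 1 to 8 rows; each row shifts and turns the commanded pose from where the row before left it, along the tool's axes as they then stand; what a row does not reach is not made up. A row lasts 1/8 s, in which the tool goes at most 62.5 mm and 10.7 degrees, less where a joint would pass 70% of its speed; a pose out of reach is approached as far as the arm can. A call with a gripper value outside its range is refused whole. The fingers move at their own pace and stop on an object; FORCE is the grip in N (left out, the last holds). Time passes only in rows, so rows that do not move let the fingers close. It gives the time, the measured TCP pose, the force, the opening and the grip force at its end, in the units of the state.
- r.get_state(): the state, without advancing time (a new reading comes with each control period).
- cams.snapshot(name): name is "side" or "top" or "wrist"; returns a dict with "img" (384x512x3 uint8, red, green, blue), "camera_matrix" (3x3 intrinsics, pixels), "D" ([k1, k2, p1, p2, k3] as OpenCV has them; the pictures are not rectified), "camera_from_world" (4x4, takes a point from world to camera coordinates); the wrist camera has in their place "tool_from_camera" (4x4, takes a point from camera to tool coordinates, whose origin is the TCP and whose axes are the flange's). Camera axes: x right, y up, looking along -z (the intrinsics and any distortion apply to the point x, -y, -z); pixel columns grow to the right and rows downward; lengths in m; the calibration is good to about 2 mm. A picture is of the moment at which its call begins: read the wrist's pose just before it. There is no depth.
- r.finish_job(): hands the job in; it is judged then, once.
The state is a dict: "clock": time; "q": joint angles; "qd": joint speeds; "joint_torque": joint torques, N m; "tool_pos": TCP position; "eef_rot": TCP orientation; "contact_force": force on the tool from outside, world axes, zero at the start; "moment": the same for the moment, N m; "opening": opening from 0.0 (shut) to 1.0 (fully open); "finger_force": force on a finger pad.
Only numpy, scipy, OpenCV 4.12 (cv2) and the standard library are available. Lean on these libraries where they do the work, as an engineer would, in place of code of your own. Each camera call takes 0.05 s, during which the arm holds its last target. There are 200 camera calls.

## Task

Two identical specimen chambers stand on the lab bench with their hinged hoods up; only one has a specimen, a dark steel coupon, lying on its stage. Take that chamber's hood by its handle and lower it gently all the way down onto its base, without letting it drop, then let go. Leave the specimen where it lies and leave the empty chamber's hood up as it is.

Things in the scene. Friction and masses are not known exactly. Their poses are not given: they have to be found in the camera images.
- cover_a (a joint): Angle of the loaded chamber's white hood with a black window (190 mm along the hinge, 150 mm from hinge to free edge, 32 mm deep, 0.32 kg): 0 = down on its black base (265 x 155 mm, top 50 mm above the bench), about 1.4 rad = up, as at the start. Steeper than about 1.2 rad it stays where left (hinge friction); lower, it falls shut if let go.
- handle_a (a point): Middle of that hood's grip bar: round steel, 12 mm thick, 110 mm long, 45 mm out from the free edge on two side arms, open between. Frame turns with the hood: x along bar and hinge (level), y away from the hinge, z out of the hood's outer face (up when down). Hinge axis at (0, -195, -20) mm in this frame; opening is a positive turn about x. Bar height: 245 mm hood up, 70 mm down, only bench below.
- specimen: Loose dark steel coupon, dog-bone outline 74 x 26 x 6 mm, 60 g, flat on the two light aluminium plates of the stage (58 mm above the bench) of the chamber to be closed. Origin at the centre of its underside, x along its length. The hood closes over it without touching.
- handle_b (a point): Middle of the grip bar of the other hood, on the empty chamber: same build and frame as handle_a. Leave it alone. (Such a round bar can be held from straight above all the way: it turns between the fingers.)

How it is judged:
By the outcome, as a careful person would: the job done as asked, in the order asked, and still so for the second after the job is handed in, with the robot touching nothing.
It also fails if it takes over 35 s, if anything falls off the work surface, if the arm or the gripper's body presses on something with over 40 N, if the wrist force passes 120 N, or if a joint passes its speed limit or range.

## Working session

There is one attempt and no reset: what is moved stays moved. The work goes in short steps, Python scripts to look and compute and a shell command to move; the robot and the scene stay as the last step left them, time stands still between calls to the robot, and variables do not carry over. Pictures are saved under pics/ and viewed, at most 10 in all, crops included, and the job is handed in when it is done.

```bash
ls; mkdir -p pics; python3 - <<'E'
from plant import r,cams
import cv2
s=r.get_state();print(s['clock'],s['tool_pos'],s['eef_rot'],s['opening'],r.pinch_z)
for n in("side","top"):
    d=cams.snapshot(n);cv2.imwrite(f'pics/{n}0.png',d['img'][:,:,::-1]);print(d['camera_matrix'],d['D'],d['camera_from_world'])
E
```

```text
pics
0.0 [0.20520342 0.5896864  0.23793002] [ 1.66555011e-01  9.86031747e-01 -9.03315499e-04 -7.41485725e-05] 0.9970455329349137 0.0187
[[436.02765017   0.         254.38408941]
 [  0.         436.02765017 193.28625823]
 [  0.           0.           1.        ]] [0.05580383 0.         0.         0.         0.        ] [[ 8.29532374e-01  5.58458090e-01 -7.75761505e-04 -4.71772048e-01]
 [-3.43468634e-01  5.11281862e-01  7.87794488e-01  1.03875127e-01]
 [ 4.40346838e-01 -6.53234582e-01  6.15937695e-01 -1.24588597e+00]
 [ 0.00000000e+00  0.00000000e+00  0.00000000e+00  1.00000000e+00]]
[[368.15848481   0.         246.192957  ]
 [  0.         368.15848481 186.28851641]
 [  0.           0.           1.        ]] [-0.02086161  0.          0.          0.          0.        ] [[ 0.00166425 -0.99999564  0.00243769 -0.02036903]
 [ 0.98447556  0.00206626  0.17550953 -0.56094322]
 [-0.1755138   0.00210775  0.98447471 -0.78145518]
 [ 0.          0.          0.          1.        ]]
```

View pics/side0.png

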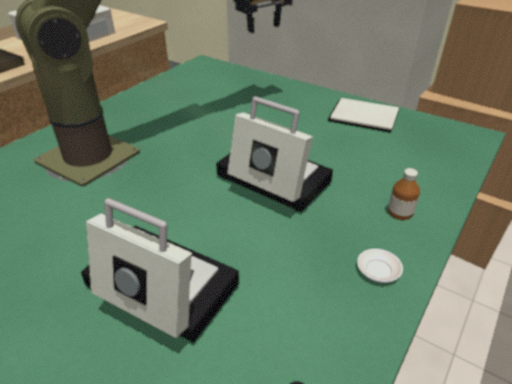

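View pics/top0.png

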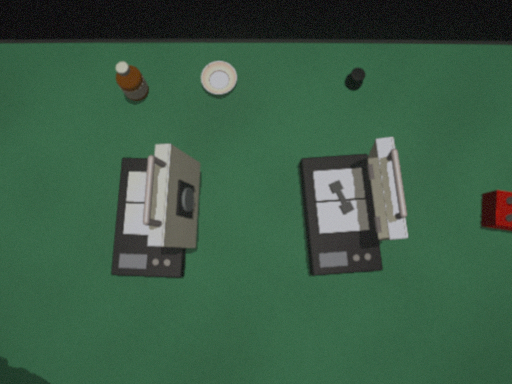

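The right chamber (top view) holds the coupon at about (341,197). Its bar runs from about (396,151) to (403,216) there. In the side view it is the near chamber, with its bar from about (109,206) to (164,240). The left chamber is empty, with its bar at about (150,190).

```bash
cat > h.py <<'E'
import numpy as np,cv2
from plant import r,cams
from scipy.spatial.transform import Rotation as R
def ray(d,uv,T=None):
    T=d['camera_from_world'] if T is None else T
    T=np.array(T); p=cv2.undistortPoints(np.array([[uv]],float),np.array(d['camera_matrix']),np.array(d['D'])).ravel()
    v=T[:3,:3].T@np.array([p[0],-p[1],-1]); return -T[:3,:3].T@T[:3,3],v/np.linalg.norm(v)
def onz(o,v,z): return o+v*(z-o[2])/v[2]
def tri(a,b):
    A=np.array([a[1],-b[1]]).T; s=np.linalg.lstsq(A,b[0]-a[0],rcond=None)[0]
    p,q=a[0]+s[0]*a[1],b[0]+s[1]*b[1]; return (p+q)/2,np.linalg.norm(p-q)
E
python3 - <<'E'
from h import *
np.set_printoptions(precision=4,suppress=True)
t=cams.snapshot('top');s=cams.snapshot('side')
for uv in[(396,151),(403,216),(150,158),(148,222)]: print('bar z.245',onz(*ray(t,uv),.245))
print(tri(ray(t,(396,151)),ray(s,(164,240))),tri(ray(t,(403,216)),ray(s,(109,206))))
for uv in[(303,159),(314,274),(381,270),(122,158),(113,275),(183,276)]: print('base .05',onz(*ray(t,uv),.05))
print('spec',onz(*ray(t,(335,187)),.064),onz(*ray(t,(348,210)),.064))
i=t['img'][:,:,::-1]
cv2.imwrite('pics/t1.png',cv2.resize(i[130:290,280:430],None,fx=3.7,fy=3.7,interpolation=2))
E
```

```text
bar z.245 [ 0.5897 -0.2819  0.245 ]
bar z.245 [ 0.4753 -0.2859  0.245 ]
bar z.245 [0.5759 0.1489 0.245 ]
bar z.245 [0.4645 0.147  0.245 ]
(array([ 0.5966, -0.2881,  0.2262]), np.float64(0.004845192139241881)) (array([ 0.478 , -0.2869,  0.2371]), np.float64(0.0058892974727192005))
base .05 [ 0.6246 -0.1492  0.05  ]
base .05 [ 0.3679 -0.1667  0.05  ]
base .05 [ 0.3763 -0.3133  0.05  ]
base .05 [0.6262 0.2654 0.05  ]
base .05 [0.3648 0.2694 0.05  ]
base .05 [0.3633 0.1172 0.05  ]
spec [ 0.5572 -0.2165  0.064 ] [ 0.506  -0.2431  0.064 ]
```

View pics/t1.png

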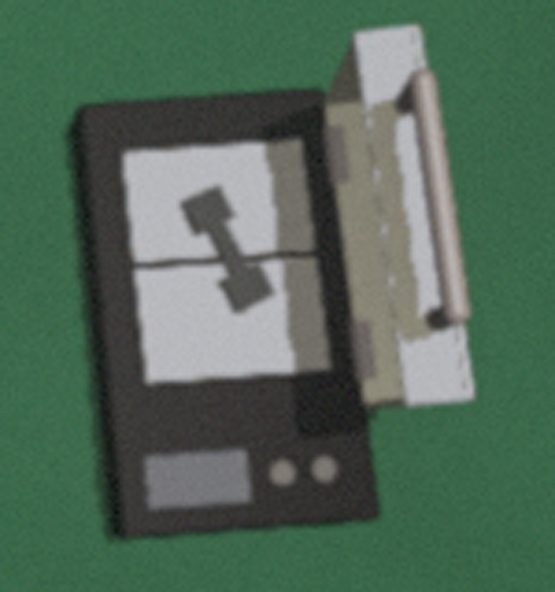

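The coupon lies on the right-hand stage, and the bar slants about 4° from world x, matching the base edge. Bar centre is about (0.533,-0.283,0.245), and triangulation agrees to within about 2 cm in height. I'll rise, turn to line up, and go over.

```bash
python3 -m pendant '[[-1,[0,0,-45],[0,0,-7.7]],[-1,[0,0,-45],[0,0,-7.7]],[-1,[0,0,-45],[0,0,-7.7]],[-1,[-40,-37,0],[0,0,0]],[-1,[-40,-37,0],[0,0,0]],[-1,[-40,-37,0],[0,0,0]],[-1,[-40,-37,0],[0,0,0]],[-1,[-40,-37,0],[0,0,0]]]' 20; python3 -m pendant '[[-1,[-40,-37,0],[0,0,0]],[-1,[-20,-45,0],[0,0,0]],[-1,[0,-45,0],[0,0,0]],[-1,[0,-45,0],[0,0,0]],[-1,[0,-45,0],[0,0,0]],[-1,[0,-45,0],[0,0,0]],[-1,[0,-45,0],[0,0,0]],[-1,[0,-45,0],[0,0,0]]]'
```

```text
clock: 1.2
tool_pos: [0.4187, 0.418, 0.3736]
eef_rot: [-0.034, 0.999, -0.0, -0.0]
contact_force: [1.6, -0.7, -0.1]
opening: 1.003
finger_force: 0.0
clock: 2.2
tool_pos: [0.5012, 0.0708, 0.3736]
eef_rot: [-0.034, 0.999, -0.0, -0.0]
contact_force: [0.8, 0.2, -0.1]
opening: 0.997
finger_force: 0.0
```

```bash
python3 -m pendant '[[-1,[0,-50,0],[0,0,0]],[-1,[0,-50,0],[0,0,0]],[-1,[0,-50,0],[0,0,0]],[-1,[0,-50,0],[0,0,0]],[-1,[0,-50,0],[0,0,0]],[-1,[-4,-50,0],[0,0,0]],[-1,[-4,-50,0],[0,0,0]],[-1,[0,0,0],[0,0,0]]]'; python3 - <<'E'
from h import *
s=r.get_state();d=cams.snapshot('wrist');cv2.imwrite('pics/w1.png',d['img'][:,:,::-1]);np.savez('w1.npz',p=s['tool_pos'],q=s['eef_rot'],K=d['camera_matrix'],D=d['D'],T=d['tool_from_camera']);print(s['tool_pos'],s['clock'])
E
```

```text
clock: 3.2
tool_pos: [0.5321, -0.2815, 0.3727]
eef_rot: [-0.03, 1.0, -0.001, -0.001]
contact_force: [-0.0, 0.8, -0.1]
opening: 1.0
finger_force: 0.0
[ 0.53209623 -0.28149769  0.37266433] 3.2
```

View pics/w1.png

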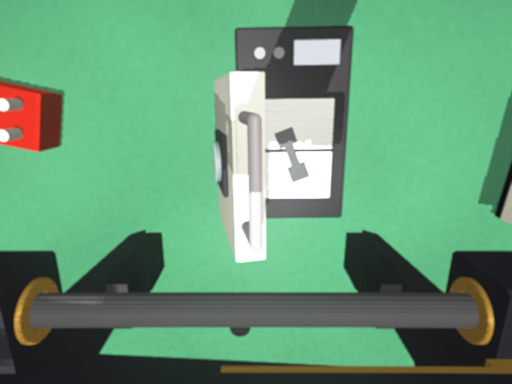

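The wrist view shows the bar from about (254,118) to (256,247), nearly vertical in the image, with the coupon at (292,153).

```bash
python3 - <<'E'
from h import *
w=np.load('w1.npz');M=np.eye(4);M[:3,:3]=R.from_quat(w['q']).as_matrix();M[:3,3]=w['p']
T=np.linalg.inv(M@w['T']);d=dict(camera_matrix=w['K'],D=w['D'])
P=[onz(*ray(d,uv,T),.245) for uv in[(254,118),(256,247)]]
c=(P[0]+P[1])/2;v=P[1]-P[0]
print(P,c,np.linalg.norm(v),np.degrees(np.arctan2(v[1],v[0])),'tool mm',1e3*M[:3,:3].T@(c-w['p']),'bar dir in tool',M[:3,:3].T@v/np.linalg.norm(v))
print('spec',onz(*ray(d,(292,153),T),.064),'eef xy', M[:3,:2])
E
```

```text
[array([ 0.47713379, -0.28444779,  0.245     ]), array([ 0.59145072, -0.27563768,  0.245     ])] [ 0.53429225 -0.28004273  0.245     ] 0.11465591260333718 4.406926451477577 tool mm [ -2.50342133   1.59230923 127.65703482] bar dir in tool [-0.9998638   0.01640717 -0.00178503]
spec [ 0.5323022  -0.22820371  0.064     ] eef xy [[-0.99816868 -0.06047038]
 [-0.06046669  0.9981677 ]
 [ 0.0017502  -0.00213693]]
```

```bash
python3 -m pendant '[[-1,[-2.5,1.5,30],[0,0,-0.9]],[-1,[0,0,40],[0,0,0]],[-1,[0,0,40],[0,0,0]],[-1,[0,0,25],[0,0,0]],[-1,[0,0,11],[0,0,0]],[-1,[0,0,0],[0,0,0]]]'; python3 -m pendant '[[1,[0,0,0],[0,0,0]],[1,[0,0,0],[0,0,0]],[1,[0,0,0],[0,0,0]],[1,[0,0,0],[0,0,0]],[1,[0,0,0],[0,0,0]],[1,[0,0,0],[0,0,0]]]' 20
```

```text
clock: 4.0
tool_pos: [0.5359, -0.2736, 0.2277]
eef_rot: [-0.043, 0.999, 0.0, -0.0]
contact_force: [0.8, 0.5, -0.3]
opening: 1.0
finger_force: 0.0
clock: 4.75
tool_pos: [0.5357, -0.2746, 0.2277]
eef_rot: [-0.042, 0.999, 0.0, -0.0]
contact_force: [0.8, 0.3, 0.0]
opening: 0.344
finger_force: 0.0
```

```bash
python3 -m pendant '[[1,[0,-4,0],[0,0,0]],[1,[0,0,0],[0,0,0]],[1,[0,0,0],[0,0,0]],[1,[0,0,0],[0,0,0]],[1,[0,0,0],[0,0,0]]]'; python3 - <<'E'
from h import *
cv2.imwrite('pics/s2.png',cv2.resize(cams.snapshot('side')['img'][100:350,40:290,::-1],None,fx=2.3,fy=2.3))
E
```

```text
clock: 5.38
tool_pos: [0.5359, -0.2787, 0.2275]
eef_rot: [-0.042, 0.999, 0.0, -0.0]
contact_force: [0.3, -1.5, -1.9]
opening: 0.121
finger_force: 20.0
```

View pics/s2.png

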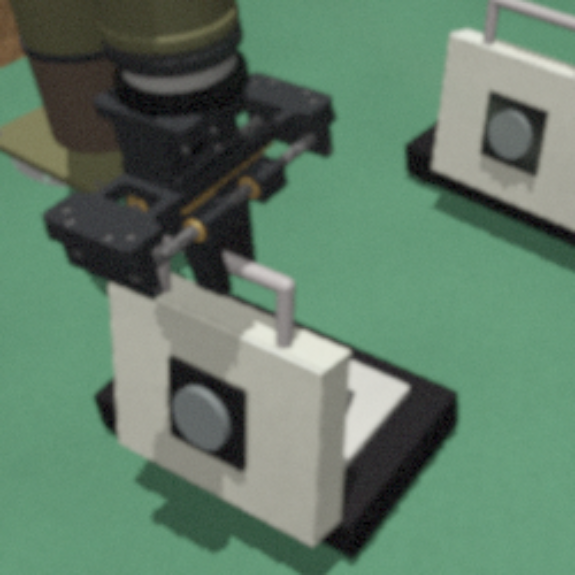

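Bar held: the opening is about 11 mm, and the pads straddle it mid-bar. Next, the arc table.

```bash
python3 - <<'E'
import numpy as np
a=np.linspace(np.radians(86),.102,33);y=196*np.cos(a);z=196*np.sin(a)
for i in range(0,32,8): print(i,[[float(round(y[k+1]-y[k],1)),float(round(z[k]-z[k+1],1))] for k in range(i,i+8)],'end y',-.279+(y[i+8]-y[0])*.997e-3,'tcp z',.0313+z[i+8]/1e3)
E
```

```text
0 [[8.5, 0.8], [8.5, 1.2], [8.4, 1.5], [8.4, 1.9], [8.3, 2.3], [8.2, 2.6], [8.0, 3.0], [7.9, 3.3]] end y -0.2130286683949532 tcp z 0.210300663332786
8 [[7.7, 3.7], [7.6, 4.0], [7.4, 4.3], [7.2, 4.6], [7.0, 5.0], [6.8, 5.3], [6.5, 5.5], [6.3, 5.8]] end y -0.15669564136763378 tcp z 0.17210531909420218
16 [[6.0, 6.1], [5.8, 6.4], [5.5, 6.6], [5.2, 6.8], [4.9, 7.0], [4.6, 7.3], [4.2, 7.4], [3.9, 7.6]] end y -0.11682173863723627 tcp z 0.11686122481100553
24 [[3.6, 7.8], [3.2, 7.9], [2.9, 8.1], [2.5, 8.2], [2.2, 8.3], [1.8, 8.4], [1.4, 8.4], [1.1, 8.5]] end y -0.09823490424257178 tcp z 0.051257351900853315
```

```bash
python3 -m pendant '[[1,[0,8.5,0.8],[0,0,0]],[1,[0,8.5,1.2],[0,0,0]],[1,[0,8.4,1.5],[0,0,0]],[1,[0,8.4,1.9],[0,0,0]],[1,[0,8.3,2.3],[0,0,0]],[1,[0,8.2,2.6],[0,0,0]],[1,[0,8,3],[0,0,0]],[1,[0,7.9,3.3],[0,0,0]]]'
```

```text
clock: 6.42
tool_pos: [0.5311, -0.2145, 0.2099]
eef_rot: [-0.041, 0.999, -0.002, 0.001]
contact_force: [6.9, -9.5, -17.7]
opening: 0.129
finger_force: 19.8
```

```bash
python3 -m pendant '[[1,[0,-0.8,2],[0,0,0]],[1,[0,0,0],[0,0,0]]]'
```

```text
clock: 6.68
tool_pos: [0.531, -0.213, 0.2091]
eef_rot: [-0.042, 0.999, 0.0, 0.0]
contact_force: [2.8, -3.0, -7.7]
opening: 0.13
finger_force: 20.0
```

```bash
python3 -m pendant '[[1,[0,7.5,4.2],[0,0,0]],[1,[0,7.6,4.2],[0,0,0]],[1,[0,7.4,4.5],[0,0,0]],[1,[0,7.2,4.8],[0,0,0]],[1,[0,6.9,5.1],[0,0,0]],[1,[0,6.7,5.4],[0,0,0]],[1,[0,0,0],[0,0,0]]]'
```

```text
clock: 7.55
tool_pos: [0.5278, -0.1704, 0.1805]
eef_rot: [-0.042, 0.999, -0.001, 0.001]
contact_force: [5.1, -4.3, -7.1]
opening: 0.127
finger_force: 20.0
```

```bash
python3 -m pendant '[[1,[-0.5,6,6.2],[0,0,0]],[1,[-0.5,6.1,6],[0,0,0]],[1,[0,5.9,6.2],[0,0,0]],[1,[0,5.6,6.4],[0,0,0]],[1,[0,5.3,6.6],[0,0,0]],[1,[0,5,6.8],[0,0,0]],[1,[0,4.7,7],[0,0,0]],[1,[0,0,0],[0,0,0]]]'
```

```text
clock: 8.55
tool_pos: [0.5251, -0.133, 0.1351]
eef_rot: [-0.042, 0.999, -0.001, 0.0]
contact_force: [4.1, -7.0, -6.7]
opening: 0.126
finger_force: 20.0
```

```bash
python3 -m pendant '[[1,[-0.4,3,7.4],[0,0,0]],[1,[-0.4,4,7.3],[0,0,0]],[1,[0,3.7,7.4],[0,0,0]],[1,[0,3.4,7.6],[0,0,0]],[1,[0,3,7.8],[0,0,0]],[1,[0,2.6,8],[0,0,0]],[1,[0,2.3,8.1],[0,0,0]],[1,[0,0,0],[0,0,0]]]'
```

```text
clock: 9.55
tool_pos: [0.5236, -0.1119, 0.0817]
eef_rot: [-0.041, 0.999, -0.001, -0.0]
contact_force: [3.1, -8.6, -4.0]
opening: 0.126
finger_force: 20.0
```

```bash
python3 -m pendant '[[1,[0,0.5,7],[0,0,0]],[1,[0,1.2,7],[0,0,0]],[1,[0,0.9,6],[0,0,0]],[1,[0,0.5,4],[0,0,0]],[1,[0,0.3,3],[0,0,0]],[1,[0,0,0],[0,0,0]]]'; python3 -m pendant '[[1,[0,0,2],[0,0,0]],[1,[0,0,0],[0,0,0]]]'
```

```text
clock: 10.3
tool_pos: [0.524, -0.1085, 0.058]
eef_rot: [-0.041, 0.999, -0.002, 0.001]
contact_force: [-1.8, -6.2, 24.7]
opening: 0.128
finger_force: 20.0
clock: 10.55
tool_pos: [0.5244, -0.1084, 0.0565]
eef_rot: [-0.041, 0.999, -0.002, 0.002]
contact_force: [-2.3, -6.7, 27.5]
opening: 0.131
finger_force: 20.0
```

```bash
python3 - <<'E'
from h import *
d=cams.snapshot('side')
cv2.imwrite('pics/s3.png',cv2.resize(d['img'][150:350,60:310,::-1],None,fx=3.1,fy=2.9,interpolation=2))
E
```

```text
(no output)
```

View pics/s3.png

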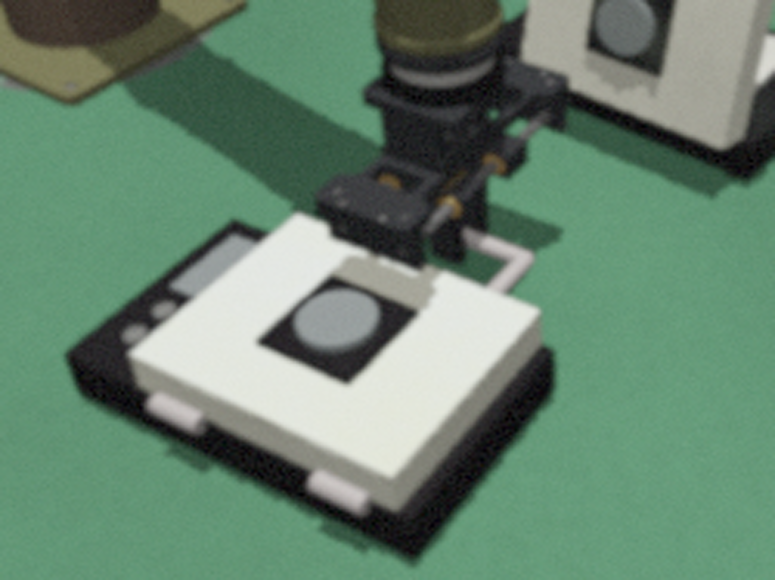

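The hood lies flat on its base along all visible edges. Pushing on raised only the force, so it is seated. I'll ease off, open to about 30 mm so the inner finger clears the free edge, and withdraw upward.

```bash
python3 -m pendant '[[1,[0,0,-2],[0,0,0]],[1,[0,0,0],[0,0,0]]]'; python3 -m pendant '[[0.35,[0,0,0],[0,0,0]],[0.35,[0,0,0],[0,0,0]],[0.35,[0,0,0],[0,0,0]],[0.35,[0,0,0],[0,0,0]]]'
```

```text
clock: 10.85
tool_pos: [0.5243, -0.1084, 0.0567]
eef_rot: [-0.041, 0.999, -0.002, 0.001]
contact_force: [1.5, -7.3, 9.9]
opening: 0.126
finger_force: 20.0
clock: 11.35
tool_pos: [0.523, -0.1057, 0.0548]
eef_rot: [-0.042, 0.999, 0.0, -0.0]
contact_force: [0.8, 0.0, 0.1]
opening: 0.325
finger_force: 0.0
```

Forces are zero and the bar is free, so I lift straight up.

```bash
python3 -m pendant '[[0.35,[0,0,-10],[0,0,0]],[0.35,[0,0,-25],[0,0,0]],[0.35,[0,0,-40],[0,0,0]],[0.35,[0,0,-40],[0,0,0]],[0.35,[0,0,-40],[0,0,0]],[0.35,[0,0,-40],[0,0,0]],[0.35,[0,0,-30],[0,0,0]],[0.35,[0,0,0],[0,0,0]]]'; python3 - <<'E'
from h import *
a=cams.snapshot('side')['img'][:,:,::-1];b=cams.snapshot('top')['img'][:,:,::-1]
cv2.imwrite('pics/f.png',cv2.resize(np.hstack([a[90:360,60:340],b[90:360,100:440]]),(800,348)))
E
```

```text
clock: 12.35
tool_pos: [0.5245, -0.1065, 0.2827]
eef_rot: [-0.042, 0.999, -0.0, 0.003]
contact_force: [-0.1, 0.3, -0.6]
opening: 0.328
finger_force: 0.0
```

View pics/f.png

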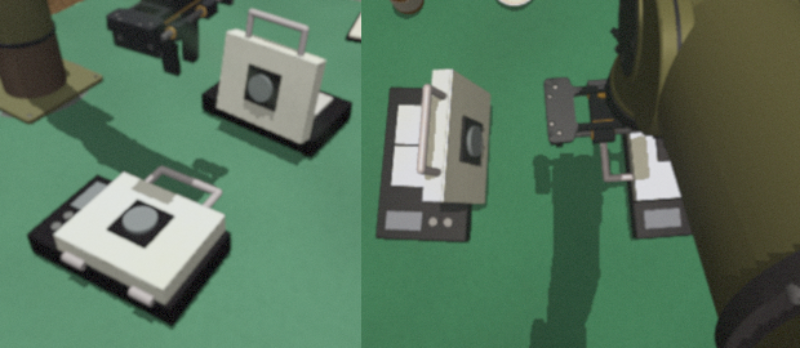

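The loaded hood is flat down, with its bar at about (185,185) in the left half of the picture. The empty chamber's hood is still up, and the gripper is clear of everything.

```bash
python3 -c "
from plant import r
print(r.finish_job())"
```

```text
the job is handed in; nothing more can be done
None
```

I lowered the loaded chamber's hood by its handle onto its base and let go. The final pictures show it flat with the empty chamber's hood still up, and I handed the job in at about 12.5 s; the specimen is now hidden under the closed hood, so I couldn't check it.

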